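# Stop the bench centrifuge rocking with a wedge

### The arm

A 7-joint arm with a two-finger parallel gripper is mounted at the origin on the work surface. World frame = base frame: x ahead of the robot, y to its left, z up, the work surface at z = 0. Lengths are in m, angles in rad, forces in N, time in s.
With the tool pointing down it reaches from about 0.4 to 0.85 m from the base axis. Payload 4.5 kg.
Tool frame: the origin (TCP) lies midway between the tips of the shut fingers; the grasp point (between the pads) lies 19 mm behind it; z points along the fingers, y is the line along which they close (so a half turn about z gives the same grasp; the last joint's range is limited). The gripper opens to 88 mm and grips with 3 to 60 N. Pads are 18 mm wide; open, the fingers measure 123 mm over their backs; the gripper's body (75 mm by 187 mm) begins 45 mm behind the grasp point.
Start: joints at [-1.153, 0.689, -0.195, 1.565, 0.157, 0.902, -0.215], TCP at [0.234, 0.58, 0.2] pointing down, gripper open.
Joint ranges: [-3.01, 3.01], [-0.46, 2.08], [-1.47, 1.51], [0.13, 2.56], [-1, 4.14], [0.04, 2.09], [-2.66, 2.66]. Speed limits (rad/s): [2.57, 2.57, 3.14, 3.14, 3.14, 3.14, 3.14].

### API

Orientations are given as a unit quaternion [x, y, z, w].
In Python, from plant import r gives the robot as it stands. The module is installed in compiled form; this text tells all that it offers.
- The arm moves only by the tool step_arm, never from a script. Its argument "series" is a list of rows, each a list of 7 numbers: the shift along the world's x, y, z in mm, then the turn, a rotation vector about the world's x, y, z in rad, then the closure, from 0 (fully open) to 1 (shut). A call has 1 to 20 rows; each row shifts and turns the commanded pose from where the row before left it; what a row does not reach is not made up. A row lasts 1/10 s, in which the tool goes at most 50 mm and 8.59 degrees, less where a joint would pass 70% of its speed; a pose out of reach is approached as far as the arm can. A call is refused whole if a number of a shift passes 50 or a number of a turn 0.15, either way. A call with a gripper value outside its range is refused whole. The fingers move at their own pace and stop on an object; "force" is the grip in N (left out, the last holds). Time passes only in rows, so rows that do not move let the fingers close. It gives the time, the measured TCP pose, the force, the opening and the grip force at its end, in the units of the state.
- r.get_state(): the state, without advancing time (a new reading comes with each control period).
- r.snapshot(name): name is "scene" or "top"; returns (picture, depth): 420x560x3 uint8, blue, green, red; 420x560 float32, m along the optical axis (not along the pixel's ray), 0 where there is no reading.
- r.get_calibration(name): a dict with "intrinsics" (3x3 intrinsics, pixels), "pose" (4x4, takes a point from camera to world coordinates). Camera axes: x right, y up, looking along -z (the intrinsics and any distortion apply to the point x, -y, -z); pixel columns grow to the right and rows downward; lengths in m; the calibration is good to about 2 mm. A picture is of the moment at which its call begins. get_calibration takes no time and is no camera call.
- r.finish_job(): hands the job in; it is judged then, once.
The state is a dict: "clock": time; "q": joint angles; "qd": joint speeds; "joint_torque": joint torques, N m; "tool_pos": TCP position; "eef_rot": TCP orientation; "contact_force": force on the tool from outside, world axes, zero at the start; "moment": the same for the moment, N m; "opening": opening from 0.0 (shut) to 1.0 (fully open); "finger_force": force on a finger pad.
Only numpy, scipy, OpenCV 4.12 (cv2) and the standard library are available. Lean on these libraries where they do the work, as an engineer would, in place of code of your own. Each camera call takes 0.05 s, during which the arm holds its last target. There are 200 camera calls.

### The job

The little centrifuge rocks because the levelling foot at its red-knobbed corner is too short. Press down firmly on the blue spot beside the red knob to feel it rock, then push the yellow wedge along the bench, thin end first, under the red-knobbed foot until it is snug, and press the blue spot firmly again to check that it no longer rocks (push the wedge further if it does). Work only by touching and pushing: never lift the wedge or shove the centrifuge away, leave the centrifuge level, and do not disturb the bottle, the jar or the tube rack.

Things in the scene. Friction and masses are not known exactly. Their poses are not given: they have to be found in the camera images.
- centrifuge: Loose white bench centrifuge, about 2.5 kg: chassis 280 x 220 mm (x -170 to +110, y +-110), 22 to 36 mm above the bench, its front 70 mm an open shelf; behind it (x -90 to +110) the casing, grey lid top 100 mm high. Origin: bench level; x from shelf (front) to back, y to its left. Domed feet, radius 12 mm, at x -140 and +90, y +-85; their knobs on the shelf are 46 (red up to 55) mm high.
- blue_spot (a point): Centre of the flat blue disc, 36 mm across, on the shelf beside the red knob, 37 mm above the bench, at x -138, y +35 mm of the centrifuge. Press down within 20 mm of it. 1 to 4 N starts the rock, which ends when the short foot lands (0.035 to 0.07 rad tilt, the spot 3.5 to 6.5 mm lower); let go, it rocks back. 10 to 15 N is a firm press.
- red_corner (a point): Point at bench level straight below the centre of the short foot (red knob), at x -140, y +85 mm of the centrifuge; axes as the centrifuge's. This foot hangs 5 to 9 mm (unknown) clear of the bench when the centrifuge stands level on the other three. The wedge goes in here along the centrifuge's +x.
- wedge: Yellow plastic wedge, loose, 80 g, 110 x 50 mm, top sloping evenly from 3 mm at the thin end to 18 mm at the thick end, a flat upright face. Origin: centre of its underside; x points to the thin end (at +55 mm). Starts in front of the short foot, thin end 15 to 50 mm short of it, a little askew. Slides with under 1.5 N.
- wedge_tip (a point): Middle of the wedge's thin edge, at bench level; axes as the wedge's. The foot meets the slope when this is about 10 to 50 mm beyond the foot's centre; the push then stiffens, a push of 4 to 6 N leaves the wedge snug, and it stays there by itself.
- bottle: Reagent bottle with a blue cap, 48 mm across, 110 mm high; origin centre of its underside. Leave alone.
- jar: Amber jar with white cap, 52 mm across, 55 mm high; origin centre of its underside. Leave alone.
- rack: White tube rack 60 x 130 mm, 78 mm high with its capped tubes; origin centre of its underside. Leave alone.
Things that resemble listed ones, but are neither listed nor needed, are in the scene too. Of the things that look like the wedge, the middle-sized one is meant.

How it is judged:
By the outcome, as a careful person would: the job done as asked, in the order asked, and still so for the second after the job is handed in, with the robot touching nothing.
It also fails if it takes over 72 s, if anything falls off the work surface, if the arm or the gripper's body presses on something with over 40 N, if the wrist force passes 120 N, or if a joint passes its speed limit or range.

## Working session

There is one attempt and no reset: what is moved stays moved. The work goes in short steps, Python scripts to look and compute and a tool call to move; the robot and the scene stay as the last step left them, time stands still between calls to the robot, and variables do not carry over. Pictures are saved under pics/ and viewed, at most 10 in all, crops included, and the job is handed in when it is done.

Besides the shell and the picture viewer there is one more tool, called after ">>>" as name([rows], argument=value, ...), one row to a line, values as JSON. step_arm: Moves the arm, as the interface text tells. Its arguments: {"type":"object","properties":{"series":{"type":"array"},"force":{"type":"number"}},"required":["series"]}

```bash
mkdir -p pics
cat > h.py <<'E'
import numpy as np, cv2
from plant import r
def snap(n,tag):
    p,d=r.snapshot(n); c=r.get_calibration(n); np.savez(f'{tag}.npz',p=p,d=d,K=c['intrinsics'],T=c['pose']); cv2.imwrite(f'pics/{tag}.png',p); return p,d
def world(tag,u,v,z=None):
    f=np.load(f'{tag}.npz'); K=f['K'];T=f['T']
    ray=np.array([(u-K[0,2])/K[0,0],-(v-K[1,2])/K[1,1],-1.])
    if z is None: return T[:3,:3]@(ray*f['d'][int(round(v)),int(round(u))])+T[:3,3]
    w=T[:3,:3]@ray; return T[:3,3]+w*(z-T[2,3])/w[2]
def cloud(tag):
    f=np.load(f'{tag}.npz'); K=f['K'];T=f['T'];d=f['d']
    v,u=np.mgrid[:420,:560]
    P=np.stack([(u-K[0,2])/K[0,0]*d,-(v-K[1,2])/K[1,1]*d,-d],-1)
    return P@T[:3,:3].T+T[:3,3]
E
python3 - <<'E'
from h import *
snap('top','t1');snap('scene','s1')
c=r.get_calibration('top');print(c); print(r.get_state())
E
```

```text
{'intrinsics': array([[432.17265462,   0.        , 277.8971105 ],
       [  0.        , 432.17265462, 211.33372705],
       [  0.        ,   0.        ,   1.        ]]), 'pose': array([[-0.02246298,  0.98502372, -0.17094937,  0.39410618],
       [-0.9996764 , -0.0200888 ,  0.01560559, -0.02907476],
       [ 0.01193771,  0.1712446 ,  0.98515622,  0.94504121],
       [ 0.        ,  0.        ,  0.        ,  1.        ]])}
{'clock': 0.1, 'q': array([-1.1532123 ,  0.68988738, -0.19448533,  1.5662108 ,  0.15731447,
        0.90249364, -0.21509114]), 'qd': array([-3.61134843e-04,  8.33742303e-05, -3.79055754e-05, -1.60164813e-03,
       -3.32453748e-04, -3.29718712e-04,  6.30920922e-04]), 'joint_torque': array([-3.15791782e-03, -5.28497744e+01, -1.27146419e+00, -1.53836918e+01,
       -5.25627541e-02,  1.94468492e-03,  2.74097050e-05]), 'tool_pos': array([0.23385718, 0.5789409 , 0.19970514]), 'eef_rot': array([ 1.90685175e-01,  9.81650914e-01, -8.00998677e-04, -7.92255595e-05]), 'contact_force': array([-0.84212195, -0.82043625, -0.64076778]), 'moment': array([-0.01075152,  0.02105234, -0.0374    ]), 'finger_force': 0.0, 'opening': 1.0010614955594714}
```

View pics/t1.png

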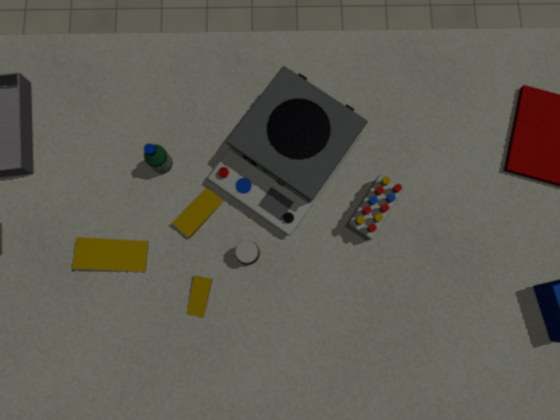

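View pics/s1.png

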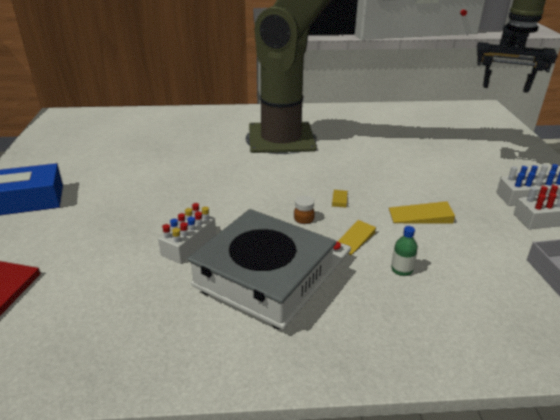

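The top view shows the centrifuge, with the red knob near (223,173), the blue spot near (243,186) and the middle wedge near (198,212). The jar is at (247,252) and the bottle at (157,158). I'll enlarge that area.

Run:
```python
from h import *
p=np.load('t1.npz')['p'][135:275,135:320]
cv2.imwrite('pics/c1.png',cv2.convertScaleAbs(cv2.resize(p,None,fx=4,fy=4,interpolation=cv2.INTER_CUBIC),alpha=1.5))
```

```text
(no output)
```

View pics/c1.png

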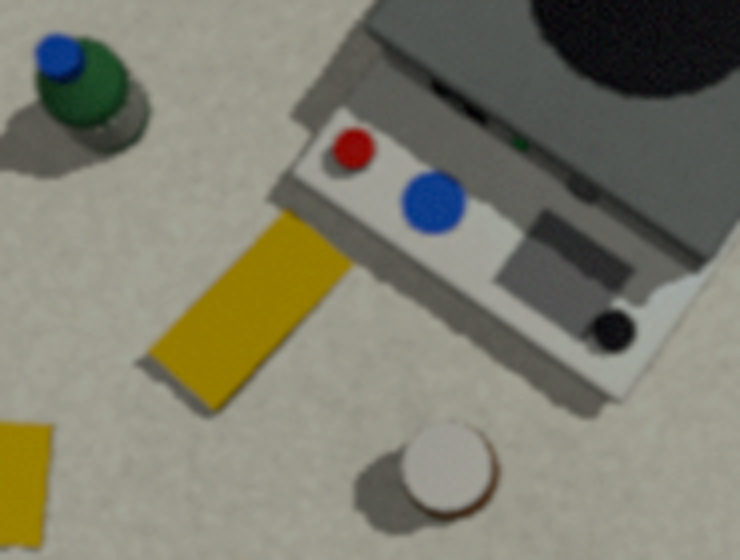

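Run:
```python
from h import *
def w(cx,cy,z): return world('t1',135+(cx+.5)/4-.5,135+(cy+.5)/4-.5,z)*1000
R=w(353,149,.055);B=w(433,202,.037);K=w(613,330,.046)
print('red',R,'blue',B,'black',K,'|RK|',np.linalg.norm((R-K)[:2]))
yd=(R-K)[:2];yd/=np.linalg.norm(yd);xd=np.array([yd[1],-yd[0]])
print('xd',xd,'yaw',np.degrees(np.arctan2(xd[1],xd[0])),'blue rel red',(B-R)[:2]@xd,(B-R)[:2]@yd)
a=w(150,353,.018);b=w(212,411,.018)
# side edge points, slope height guess: z falls 18->3 over 110
def side(c0,cx,cy):
    z=.018
    for _ in range(8):
        q=w(cx,cy,z); z=.018-.015*np.linalg.norm((q-c0)[:2])/110
    return q
a2=side(a,283,219);b2=side(b,346,271)
print(a,b,np.linalg.norm(a-b));print(a2,b2)
wd=(a2-a+b2-b)[:2];wd/=np.linalg.norm(wd)
m=(a+b)[:2]/2
print('wd',wd,'yaw',np.degrees(np.arctan2(wd[1],wd[0])),'thick mid',m,'tip',m+110*wd)
rc=R[:2]; rel=m+110*wd-rc; print('tip rel red',rel@xd,rel@yd,'thick rel',(m-rc)@xd,(m-rc)@yd)
C=cloud('t1')*1000
for n,(u,v) in dict(bench=(180,250),blue=(243,185),shelf=(235,177),lid=(260,150)).items(): print(n,C[v-1:v+2,u-1:u+2].mean((0,1)))
print('bottle',C[148,150],'jar',w(448,465,.055))
```

```text
red [635.85082855  71.59753456  55.        ] blue [610.48038049  30.65910849  37.        ] black [537.29980328 -64.06162318  46.        ] |RK| 167.6774035488706
xd [ 0.80904854 -0.58774184] yaw -35.99692536300598 blue rel red 3.535301914350086 -48.03244741367475
[534.3242588  185.34662649  18.        ] [502.12867863 151.52474545  18.        ] 46.69555673842149
[610.27875057 116.27350695   4.00017518] [580.15992889  81.320753     3.68670436]
wd [ 0.74163957 -0.67079859] yaw -42.12872998544621 thick mid [518.22646872 168.43568597] tip [599.80682183  94.64784154]
tip rel red -42.70898062618253 -2.5357536381301244 thick rel -152.0796490934823 9.21400716862702
bench [476.73955625 170.80556748   2.05820283]
blue [611.07502367  30.47746398  35.64251358]
shelf [629.08570929  47.58245758  35.96151118]
lid [668.11328517  -8.90593767  99.88007014]
bottle [673.24575634 211.34757271 109.57780493] jar [467.36720686  22.9664168   55.        ]
```

>>> step_arm([
  [26, -39, 0, 0, 0, -0.017, 1],
  [26, -39, 0, 0, 0, -0.017, 1],
  [26, -39, 0, 0, 0, -0.017, 1],
  [26, -39, 0, 0, 0, -0.017, 1],
  [26, -39, 0, 0, 0, -0.017, 1],
  [26, -39, 0, 0, 0, -0.017, 1],
  [26, -39, 0, 0, 0, -0.017, 1],
  [26, -39, 0, 0, 0, -0.017, 1],
  [26, -39, 0, 0, 0, -0.017, 1],
  [26, -39, 0, 0, 0, -0.017, 1],
  [26, -39, 0, 0, 0, -0.017, 1],
  [26, -39, 0, 0, 0, -0.017, 1],
  [26, -39, 0, 0, 0, -0.017, 1],
  [26, -39, 0, 0, 0, -0.017, 1],
  [0, 0, 0, 0, 0, 0, 1],
  [0, 0, 0, 0, 0, 0, 1],
])

```text
clock: 1.7
tool_pos: [0.5979, 0.0322, 0.1998]
eef_rot: [0.307, 0.952, -0.0, -0.001]
contact_force: [0.1, -0.1, -1.2]
opening: 0.004
finger_force: 0.0
```

>>> step_arm([
  [3, 1, -40, 0, 0, 0, 1],
  [3, 1, -40, 0, 0, 0, 1],
  [0, 0, -40, 0, 0, 0, 1],
  [0, 0, -25, 0, 0, 0, 1],
  [0, 0, -10, 0, 0, 0, 1],
  [0, 0, 0, 0, 0, 0, 1],
  [0, 0, 0, 0, 0, 0, 1],
])

```text
clock: 2.4
tool_pos: [0.6047, 0.0366, 0.0466]
eef_rot: [0.305, 0.952, 0.001, 0.001]
contact_force: [-0.6, -1.3, 0.0]
opening: 0.007
finger_force: 0.0
```

>>> step_arm([
  [0, 0, -2, 0, 0, 0, 1],
  [0, 0, -2, 0, 0, 0, 1],
  [0, 0, -2, 0, 0, 0, 1],
  [0, 0, -1, 0, 0, 0, 1],
  [0, 0, -1, 0, 0, 0, 1],
  [0, 0, -1, 0, 0, 0, 1],
])

```text
clock: 3.0
tool_pos: [0.604, 0.0355, 0.0364]
eef_rot: [0.306, 0.952, 0.0, 0.0]
contact_force: [0.7, -0.3, 0.0]
opening: 0.006
finger_force: 0.0
```

>>> step_arm([
  [0, 0, -1, 0, 0, 0, 1],
  [0, 0, -1, 0, 0, 0, 1],
  [0, 0, 0, 0, 0, 0, 1],
])

```text
clock: 3.3
tool_pos: [0.6039, 0.0355, 0.0343]
eef_rot: [0.306, 0.952, -0.0, -0.0]
contact_force: [-0.1, -0.3, 0.2]
opening: 0.003
finger_force: 0.0
```

>>> step_arm([
  [0, 0, -1, 0, 0, 0, 1],
  [0, 0, -1, 0, 0, 0, 1],
  [0, 0, 0, 0, 0, 0, 1],
])

```text
clock: 3.6
tool_pos: [0.6039, 0.0356, 0.0323]
eef_rot: [0.306, 0.952, -0.0, -0.0]
contact_force: [0.6, 0.2, 0.5]
opening: 0.002
finger_force: 0.0
```

>>> step_arm([
  [0, 0, -1, 0, 0, 0, 1],
  [0, 0, 0, 0, 0, 0, 1],
])

```text
clock: 3.8
tool_pos: [0.6039, 0.0356, 0.0313]
eef_rot: [0.306, 0.952, 0.0, -0.0]
contact_force: [0.4, -0.8, 0.7]
opening: 0.003
finger_force: 0.0
```

>>> step_arm([
  [0, 0, -1, 0, 0, 0, 1],
  [0, 0, 0, 0, 0, 0, 1],
])

```text
clock: 4.0
tool_pos: [0.604, 0.0356, 0.0303]
eef_rot: [0.306, 0.952, 0.0, -0.0]
contact_force: [-0.4, -0.5, -0.7]
opening: 0.002
finger_force: 0.0
```

>>> step_arm([
  [0, 0, -1, 0, 0, 0, 1],
  [0, 0, 0, 0, 0, 0, 1],
])

```text
clock: 4.2
tool_pos: [0.6039, 0.0356, 0.0293]
eef_rot: [0.306, 0.952, -0.0, -0.0]
contact_force: [0.1, 0.1, -0.3]
opening: 0.007
finger_force: 0.0
```

Run:
```python
from h import *
snap('top','t2');p,_=snap('scene','s2')
a=cv2.resize(np.load('t2.npz')['p'][110:260,160:320],(640,600))
cv2.imwrite('pics/c2.png',a)
q=cv2.resize(p[170:310,190:390],(800,560),interpolation=cv2.INTER_CUBIC);cv2.imwrite('pics/c3.png',q)
print([r.get_state()[k] for k in('contact_force','tool_pos','joint_torque')])
```

```text
[array([-0.0437474 ,  0.00476008,  0.09742942]), array([0.60396118, 0.03555011, 0.02940219]), array([-2.51805315e-03, -5.53664660e+01, -6.56736027e-01, -9.36675847e+00,
       -2.07688997e-02,  5.73904440e-02, -1.82318154e-04])]
```

View pics/c2.png

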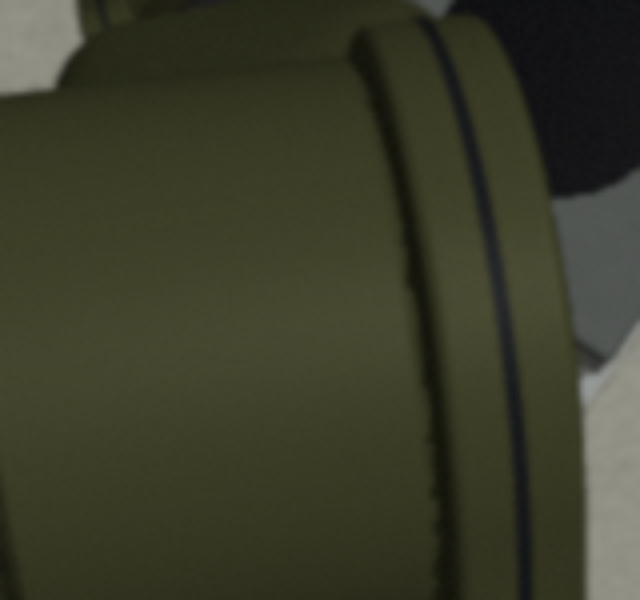

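View pics/c3.png

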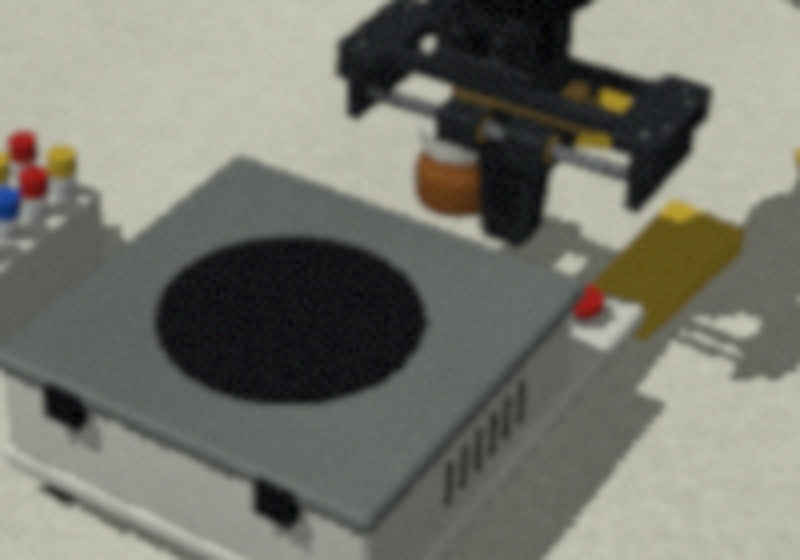

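The scene crop shows the finger tips near crop (515,240) and the red knob at crop (590,303). I'll check both against the calibration projections.

Run:
```python
from h import *
f=np.load('s2.npz');K=f['K'];T=f['T']
def proj(P):
    c=T[:3,:3].T@(np.array(P)-T[:3,3]); return K[0,0]*c[0]/-c[2]+K[0,2], K[1,1]*-c[1]/-c[2]+K[1,2]
print('tip expected',proj([.604,.0355,.029]),'seen ~(319,230)')
print('red expected',proj([.636,.0716,.055]),'seen (337.5,245.8)')
print('blue',proj([.6105,.0307,.037]))
C=cloud('s2')*1000; print('tip depth pts',C[226:231,317:322].reshape(-1,3)[::4]); print('gripper',C[200,318]); 
print('red',C[244:248,336:339].reshape(-1,3)[::3]); print(T[:3,3])
C=cloud('s1')*1000; print('s1 bench',C[240,420],'red s1',C[244:248,336:339].reshape(-1,3)[::3])
```

```text
tip expected (np.float64(315.9705913095968), np.float64(241.6219254917661)) seen ~(319,230)
red expected (np.float64(335.254570555531), np.float64(240.3106790925489)) seen (337.5,245.8)
blue (np.float64(314.36948530120173), np.float64(240.5600119655884))
tip depth pts [[611.71266928  34.29069433  76.87205596]
 [619.15968835  41.65486617  81.82128631]
 [621.33360098  39.25927193  80.83456725]
 [618.9725468   37.65945397  76.60672941]
 [616.76518613  36.0173749   72.46944832]
 [614.07578363  34.44192626  67.96500627]
 [515.10507311  60.94226184  -3.87895168]]
gripper [629.61282844  29.94280716 154.4063683 ]
red [[640.71639509  72.90860107  48.6102545 ]
 [645.48409862  72.05565773  49.58659055]
 [650.49803277  71.14669926  50.77614774]
 [650.21852447  71.405527    47.87748266]]
[ 1.49098096 -0.11435955  0.70108473]
s1 bench [568.47602744 287.30160039  -3.57239458] red s1 [[638.72010866  73.348277    47.07834785]
 [645.89691589  71.96463975  49.90468716]
 [649.44478487  71.37916569  49.96121607]
 [646.48346043  72.23078325  44.97562739]]
```

Run:
```python
from h import *
f=np.load('s1.npz');K=f['K'];T=f['T']
def proj(P):
    c=T[:3,:3].T@(np.array(P)-T[:3,3]); return K[0,0]*c[0]/-c[2]+K[0,2], K[1,1]*-c[1]/-c[2]+K[1,2]
d=np.array([.374,.927,0])
for s in(-.053,.053): print(proj(np.array([.234,.579,.2])+s*d))
C=cloud('s1')*1000
m=(C[...,2]>120)&(C[...,1]>420)&(C[...,0]>100)&(C[...,0]<400)
v,u=np.nonzero(m)
for a in range(470,560,6):
    k=v[u==a]
    if len(k): print(a,k.max(),C[k.max(),a].round())
g=np.load('s2.npz');C=cloud('s2')*1000
for v in range(205,246,3): print(v,C[v,317].round(),C[v,321].round(),g['p'][v,317])
```

```text
(np.float64(480.6760876445912), np.float64(99.42655186396102))
(np.float64(522.374214363218), np.float64(104.25794162661502))
476 55 [229. 482. 325.]
482 64 [217. 509. 298.]
488 83 [224. 534. 249.]
494 61 [237. 529. 312.]
500 62 [243. 542. 311.]
506 62 [250. 554. 313.]
512 63 [253. 569. 311.]
518 63 [263. 579. 314.]
524 91 [260. 618. 239.]
530 87 [264. 629. 251.]
536 72 [267. 631. 291.]
542 69 [288. 632. 306.]
548 71 [298. 643. 304.]
554 62 [301. 649. 327.]
205 [636.  27. 147.] [643.  34. 151.] [28 26 24]
208 [640.  27. 142.] [644.  35. 144.] [30 30 27]
211 [603.  34. 110.] [643.  35. 136.] [22 22 19]
214 [612.  33. 108.] [621.  40. 114.] [18 18 21]
217 [612.  33. 100.] [618.  41. 104.] [20 20 21]
220 [612.  33.  93.] [620.  41.  98.] [16 17 17]
223 [612.  34.  85.] [620.  41.  90.] [16 15 19]
226 [612.  34.  77.] [619.  42.  82.] [22 19 21]
229 [613.  34.  70.] [617.  43.  72.] [26 27 28]
232 [528.  49.  -0.] [527.  59.  -1.] [85 93 92]
235 [672.  25.  97.] [672.  33.  97.] [102 106 101]
238 [680.  24.  96.] [683.  32.  98.] [100 105 100]
241 [695.  22. 100.] [693.  30.  98.] [100 105  99]
244 [701.  21.  97.] [703.  29.  98.] [101 105 100]
```

The camera shows the real finger tips about 38 mm higher than the reported TCP, and it shows the same offset at the start pose. That explains why no contact was felt. I'll go on down, guided by force.

>>> step_arm([
  [0, 0, -5, 0, 0, 0, 1],
  [0, 0, -5, 0, 0, 0, 1],
  [0, 0, -4, 0, 0, 0, 1],
  [0, 0, -3, 0, 0, 0, 1],
  [0, 0, -3, 0, 0, 0, 1],
  [0, 0, -2, 0, 0, 0, 1],
  [0, 0, 0, 0, 0, 0, 1],
])

```text
clock: 5.0
tool_pos: [0.6038, 0.0355, 0.0071]
eef_rot: [0.306, 0.952, -0.0, -0.0]
contact_force: [0.1, -0.3, -0.1]
opening: 0.006
finger_force: 0.0
```

>>> step_arm([
  [0, 0, -1, 0, 0, 0, 1],
  [0, 0, -1, 0, 0, 0, 1],
  [0, 0, -1, 0, 0, 0, 1],
  [0, 0, 0, 0, 0, 0, 1],
])

```text
clock: 5.4
tool_pos: [0.6039, 0.0355, 0.0043]
eef_rot: [0.306, 0.952, -0.0, -0.0]
contact_force: [0.8, -0.2, 0.5]
opening: 0.002
finger_force: 0.0
```

>>> step_arm([
  [0, 0, -1, 0, 0, 0, 1],
  [0, 0, -1, 0, 0, 0, 1],
  [0, 0, -1, 0, 0, 0, 1],
  [0, 0, 0, 0, 0, 0, 1],
])

```text
clock: 5.8
tool_pos: [0.6039, 0.0355, 0.0013]
eef_rot: [0.306, 0.952, -0.0, -0.0]
contact_force: [-0.4, -0.2, 0.9]
opening: 0.004
finger_force: 0.0
```

>>> step_arm([
  [0, 0, -1, 0, 0, 0, 1],
  [0, 0, -1, 0, 0, 0, 1],
  [0, 0, 0, 0, 0, 0, 1],
])

```text
clock: 6.1
tool_pos: [0.6039, 0.0355, -0.0007]
eef_rot: [0.306, 0.952, -0.0, -0.0]
contact_force: [-0.1, -0.1, -0.8]
opening: 0.005
finger_force: 0.0
```

>>> step_arm([
  [0, 0, -1, 0, 0, 0, 1],
  [0, 0, -1, 0, 0, 0, 1],
  [0, 0, 0, 0, 0, 0, 1],
])

```text
clock: 6.4
tool_pos: [0.604, 0.0356, -0.0026]
eef_rot: [0.306, 0.952, 0.0, 0.0]
contact_force: [-0.1, -0.2, 1.6]
opening: 0.004
finger_force: 0.5
```

>>> step_arm([
  [0, 0, -1, 0, 0, 0, 1],
  [0, 0, 0, 0, 0, 0, 1],
])

```text
clock: 6.6
tool_pos: [0.604, 0.0359, -0.0036]
eef_rot: [0.306, 0.952, 0.0, -0.0]
contact_force: [-1.0, 0.4, 1.2]
opening: 0.007
finger_force: 0.6
```

>>> step_arm([
  [0, 0, -1, 0, 0, 0, 1],
  [0, 0, 0, 0, 0, 0, 1],
])

```text
clock: 6.8
tool_pos: [0.604, 0.0357, -0.0046]
eef_rot: [0.306, 0.952, 0.0, -0.0]
contact_force: [0.7, 1.4, 0.8]
opening: 0.006
finger_force: 0.5
```

Contact came at reported z of about -2, so the rock has started.

>>> step_arm([
  [0, 0, -1, 0, 0, 0, 1],
  [0, 0, 0, 0, 0, 0, 1],
])

```text
clock: 7.0
tool_pos: [0.6041, 0.0358, -0.0055]
eef_rot: [0.306, 0.952, 0.0, 0.0]
contact_force: [-1.4, 0.9, 2.7]
opening: 0.005
finger_force: 1.0
```

>>> step_arm([
  [0, 0, -1, 0, 0, 0, 1],
  [0, 0, 0, 0, 0, 0, 1],
])

```text
clock: 7.2
tool_pos: [0.6042, 0.0359, -0.0058]
eef_rot: [0.306, 0.952, 0.0, 0.0]
contact_force: [-2.5, 1.9, 8.1]
opening: 0.006
finger_force: 4.0
```

>>> step_arm([
  [0, 0, -1, 0, 0, 0, 1],
  [0, 0, 0, 0, 0, 0, 1],
])

```text
clock: 7.4
tool_pos: [0.6042, 0.0359, -0.0059]
eef_rot: [0.306, 0.952, 0.0, 0.0]
contact_force: [-4.1, 1.0, 14.5]
opening: 0.004
finger_force: 7.2
```

>>> step_arm([
  [0, 0, 0, 0, 0, 0, 1],
  [0, 0, 0, 0, 0, 0, 1],
  [0, 0, 2, 0, 0, 0, 1],
  [0, 0, 2, 0, 0, 0, 1],
  [0, 0, 2, 0, 0, 0, 1],
  [0, 0, 3, 0, 0, 0, 1],
  [0, 0, 20, 0, 0, 0, 1],
  [0, 0, 40, 0, 0, 0, 1],
  [0, 0, 20, 0, 0, 0, 1],
  [-27, 38, 0, 0, 0, -0.026, 1],
  [-27, 38, 0, 0, 0, -0.026, 1],
  [-27, 38, 0, 0, 0, -0.026, 1],
  [-26, 38, 0, 0, 0, -0.027, 1],
  [0, 0, -30, 0, 0, 0, 1],
  [0, 0, 0, 0, 0, 0, 1],
  [0, 0, 0, 0, 0, 0, 1],
])

```text
clock: 9.0
tool_pos: [0.4971, 0.1863, 0.0513]
eef_rot: [0.356, 0.934, -0.001, -0.0]
contact_force: [-0.3, -0.3, 0.6]
opening: 0.003
finger_force: 0.0
```

>>> step_arm([
  [0, 0, -40, 0, 0, 0, 1],
  [0, 0, -25, 0, 0, 0, 1],
  [0, 0, -8, 0, 0, 0, 1],
  [0, 0, -4, 0, 0, 0, 1],
  [0, 0, -3, 0, 0, 0, 1],
  [0, 0, -3, 0, 0, 0, 1],
  [0, 0, 0, 0, 0, 0, 1],
])

```text
clock: 9.7
tool_pos: [0.4975, 0.1876, -0.031]
eef_rot: [0.356, 0.935, 0.0, 0.0]
contact_force: [-0.4, -0.5, -0.2]
opening: 0.008
finger_force: 0.0
```

Run:
```python
from h import *
p,_=snap('scene','s3')
cv2.imwrite('pics/c4.png',cv2.convertScaleAbs(cv2.resize(p[170:290,280:440],(800,600),interpolation=cv2.INTER_CUBIC),alpha=1.3))
```

```text
(no output)
```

View pics/c4.png

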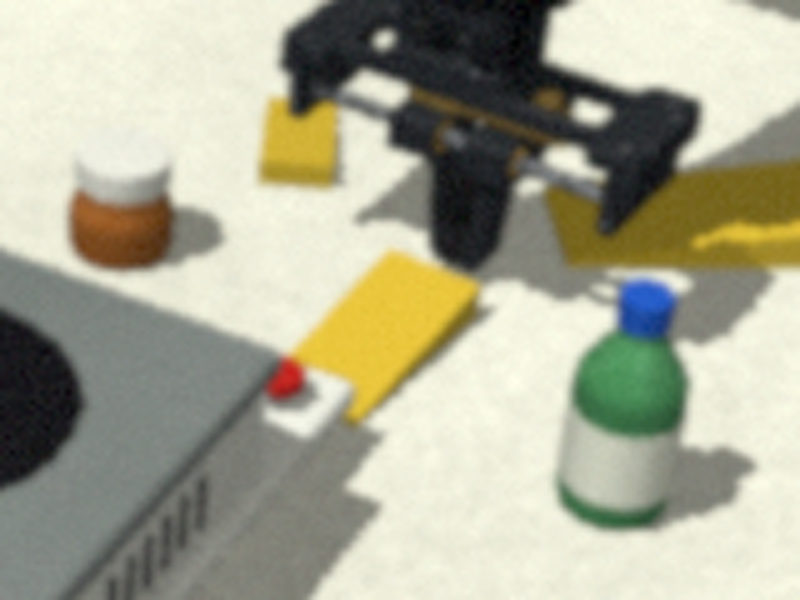

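The fingers sit squarely behind the thick face near crop (460,262), with the wedge's thin end just short of the shelf. I'll start the push.

>>> step_arm([
  [3, -2.7, 0, 0, 0, 0, 1],
  [3, -2.7, 0, 0, 0, 0, 1],
  [3, -2.7, 0, 0, 0, 0, 1],
  [3, -2.7, 0, 0, 0, 0, 1],
  [3, -2.7, 0, 0, 0, 0, 1],
  [3, -2.9, 0, 0, 0, 0.011, 1],
  [3, -2.9, 0, 0, 0, 0.011, 1],
  [3, -2.9, 0, 0, 0, 0.011, 1],
  [3, -2.9, 0, 0, 0, 0.011, 1],
  [3, -2.9, 0, 0, 0, 0.011, 1],
  [3, -2.9, 0, 0, 0, 0.01, 1],
  [3, -2.9, 0, 0, 0, 0.01, 1],
  [3, -2.9, 0, 0, 0, 0.01, 1],
  [3, -2.8, 0, 0, 0, 0.01, 1],
  [3, -2.7, 0, 0, 0, 0.01, 1],
  [0, 0, 0, 0, 0, 0, 1],
])

```text
clock: 11.35
tool_pos: [0.5428, 0.1446, -0.0315]
eef_rot: [0.306, 0.952, 0.0, 0.0]
contact_force: [0.1, -0.5, -0.6]
opening: 0.01
finger_force: 0.0
```

Run:
```python
from h import *
p,_=snap('scene','s4')
cv2.imwrite('pics/c5.png',cv2.convertScaleAbs(cv2.resize(p[170:290,280:440],(800,600),interpolation=cv2.INTER_CUBIC),alpha=1.3))
t=r.get_state()['tool_pos'][:2]*1000
xd=np.array([.809,-.588]);yd=np.array([.588,.809]);R=np.array([635.9,71.6])
print('tool rel red',(t-R)@xd,(t-R)@yd,'tip est',(t-R)@xd+9+110)
```

```text
tool rel red -118.6540171478438 4.377648043746163 tip est 0.3459828521561974
```

View pics/c5.png

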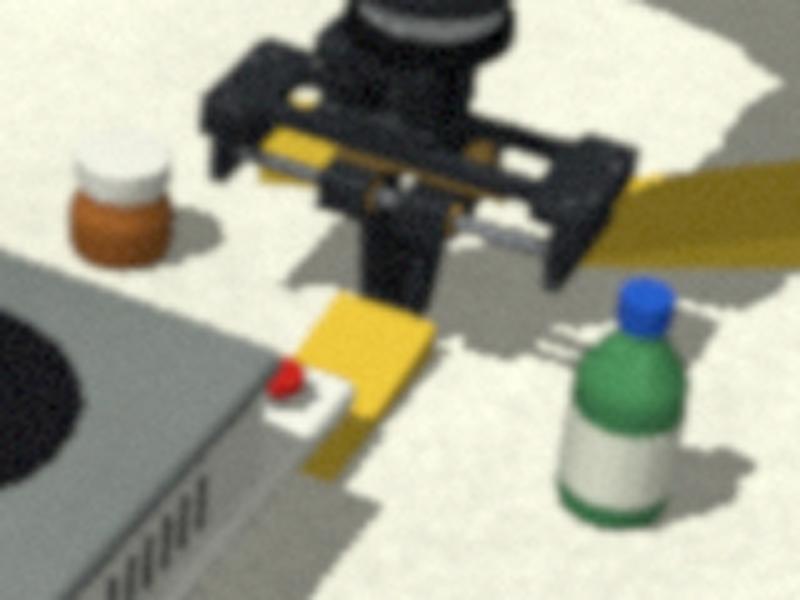

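>>> step_arm([
  [1.4, -1.5, 0, 0, 0, 0, 1],
  [1.4, -1.5, 0, 0, 0, 0, 1],
  [1.4, -1.5, 0, 0, 0, 0, 1],
  [1.4, -1.5, 0, 0, 0, 0, 1],
  [1.4, -1.5, 0, 0, 0, 0, 1],
  [0, 0, 0, 0, 0, 0, 1],
])

```text
clock: 12.0
tool_pos: [0.5494, 0.1374, -0.0316]
eef_rot: [0.306, 0.952, -0.0, 0.0]
contact_force: [0.1, -0.2, 0.3]
opening: 0.007
finger_force: 0.0
```

>>> step_arm([
  [1.5, -1.3, 0, 0, 0, 0, 1],
  [1.5, -1.3, 0, 0, 0, 0, 1],
  [1.5, -1.3, 0, 0, 0, 0, 1],
])

```text
clock: 12.3
tool_pos: [0.5524, 0.1348, -0.0316]
eef_rot: [0.305, 0.952, 0.0, -0.001]
contact_force: [-4.5, 3.6, 2.2]
opening: 0.006
finger_force: 2.6
```

>>> step_arm([
  [1.6, -1.2, 0, 0, 0, 0, 1],
  [1.6, -1.2, 0, 0, 0, 0, 1],
])

```text
clock: 12.5
tool_pos: [0.5539, 0.1337, -0.0317]
eef_rot: [0.305, 0.952, 0.0, -0.002]
contact_force: [-8.3, 5.8, 5.8]
opening: 0.002
finger_force: 4.8
```

>>> step_arm([
  [1.6, -1.2, 0, 0, 0, 0, 1],
  [1.6, -1.2, 0, 0, 0, 0, 1],
])

```text
clock: 12.7
tool_pos: [0.5551, 0.1327, -0.0316]
eef_rot: [0.304, 0.953, 0.0, -0.004]
contact_force: [-10.8, 7.9, 7.6]
opening: 0.004
finger_force: 7.0
```

The force has passed snug, so I'll back off and check the level and the position.

>>> step_arm([
  [-1.6, 1.2, 0, 0, 0, 0, 1],
  [-2.4, 1.8, 0, 0, 0, 0, 1],
  [-8, 6, 0, 0, 0, 0, 1],
  [-12, 9, 0, 0, 0, 0, 1],
  [0, 0, 40, 0, 0, 0, 1],
  [0, 0, 40, 0, 0, 0, 1],
  [0, 0, 40, 0, 0, 0, 1],
  [-40, 20, 20, 0, 0, 0, 1],
  [-40, 20, 0, 0, 0, 0, 1],
  [-40, 20, 0, 0, 0, 0, 1],
  [-30, 30, 0, 0, 0, 0, 1],
  [0, 0, 0, 0, 0, 0, 1],
])

```text
clock: 13.9
tool_pos: [0.3804, 0.2421, 0.1087]
eef_rot: [0.301, 0.954, 0.001, -0.002]
contact_force: [0.8, -0.4, -0.7]
opening: 0.005
finger_force: 0.0
```

Run:
```python
from h import *
snap('top','t3');p,_=snap('scene','s5')
a=np.load('t3.npz')['p'];b=np.load('t1.npz')['p']
x=np.hstack([cv2.resize(p[190:290,280:380],(400,400),interpolation=cv2.INTER_CUBIC),cv2.resize(a[135:235,150:250],(400,400),interpolation=cv2.INTER_CUBIC)])
cv2.imwrite('pics/c6.png',cv2.convertScaleAbs(x,alpha=1.3))
# knob centroids & lid plane before/after
for t in('t1','t3'):
    f=np.load(t+'.npz');h=cv2.cvtColor(f['p'],cv2.COLOR_BGR2HSV);o=[]
    for lo,hi,(u0,u1,v0,v1) in (((0,150,80),(8,255,255),(213,233,162,182)),((105,150,80),(125,255,255),(230,258,172,198))):
        m=cv2.inRange(h,lo,hi)[v0:v1,u0:u1];v,u=np.nonzero(m);o+=[u.mean()+u0,v.mean()+v0,len(u)]
    C=cloud(t);lid=C[(C[...,2]>.09)&(C[...,2]<.11)&(C[...,0]>.58)&(C[...,1]<.08)&(C[...,1]>-.2)]
    A=np.c_[lid[:,:2]-[.7,-.06],np.ones(len(lid))];s,*_=np.linalg.lstsq(A,lid[:,2],rcond=None)
    print(t,np.round(o,2),s,len(lid))
    mm=cv2.inRange(C.astype(np.float32)[...,2],.09,.11)
# image shift of lid
g=[cv2.cvtColor(i,cv2.COLOR_BGR2GRAY).astype(np.float32)[70:200,220:370] for i in(b,a)]
print(cv2.phaseCorrelate(g[0],g[1],cv2.createHanningWindow((150,130),cv2.CV_32F)))
print(r.get_state()['clock'],r.get_state()['tool_pos'])
```

```text
t1 [223.17 171.38  64.   242.93 185.39 166.  ] [ 0.00155989 -0.00421146  0.10104364] 9789
t3 [223.24 171.5   68.   243.07 185.1  174.  ] [ 0.00138804 -0.00131414  0.1012294 ] 9775
((0.07650881061938719, 0.4015968755131212), 1.1237554365558389)
14.0 [0.38493682 0.23821012 0.10858834]
```

View pics/c6.png

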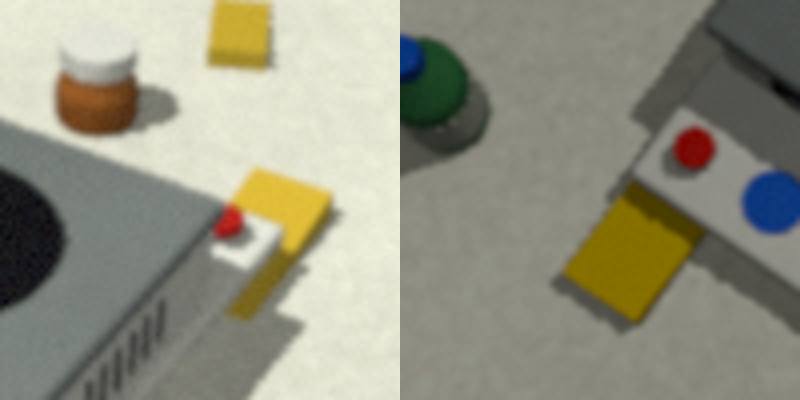

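The wedge is under the foot, tip about 17 mm past the foot's centre. The centrifuge has not shifted (under 0.5 px) and the lid tilt changed by only about 0.003 rad. I'll do the second press now.

>>> step_arm([
  [27, -25, 0, 0, 0, 0, 1],
  [27, -25, 0, 0, 0, 0, 1],
  [27, -25, 0, 0, 0, 0, 1],
  [27, -25, 0, 0, 0, 0, 1],
  [28, -26, 0, 0, 0, 0, 1],
  [28, -26, 0, 0, 0, 0, 1],
  [28, -26, 0, 0, 0, 0, 1],
  [27, -25, 0, 0, 0, 0, 1],
  [0, 0, 0, 0, 0, 0, 1],
  [0, 0, 0, 0, 0, 0, 1],
])

```text
clock: 15.0
tool_pos: [0.6051, 0.0316, 0.1079]
eef_rot: [0.308, 0.951, -0.0, -0.0]
contact_force: [0.4, 1.0, 0.7]
opening: 0.002
finger_force: 0.0
```

>>> step_arm([
  [-1, 4, -40, 0, 0, 0, 1],
  [0, 0, -40, 0, 0, 0, 1],
  [0, 0, -14, 0, 0, 0, 1],
  [0, 0, -6, 0, 0, 0, 1],
  [0, 0, -4, 0, 0, 0, 1],
  [0, 0, -2, 0, 0, 0, 1],
  [0, 0, 0, 0, 0, 0, 1],
  [0, 0, 0, 0, 0, 0, 1],
])

```text
clock: 15.8
tool_pos: [0.6047, 0.0382, 0.0035]
eef_rot: [0.306, 0.952, 0.0, 0.001]
contact_force: [-0.8, -0.2, 0.1]
opening: 0.002
finger_force: 0.0
```

>>> step_arm([
  [0, 0, -1, 0, 0, 0, 1],
  [0, 0, -1, 0, 0, 0, 1],
  [0, 0, 0, 0, 0, 0, 1],
])

```text
clock: 16.1
tool_pos: [0.6039, 0.0381, 0.0005]
eef_rot: [0.306, 0.952, 0.0, -0.0]
contact_force: [-0.2, -0.2, -0.3]
opening: 0.004
finger_force: 0.0
```

>>> step_arm([
  [0, 0, -1, 0, 0, 0, 1],
  [0, 0, 0, 0, 0, 0, 1],
])

```text
clock: 16.3
tool_pos: [0.6038, 0.0382, -0.0007]
eef_rot: [0.306, 0.952, -0.0, -0.0]
contact_force: [-0.2, 0.7, 0.0]
opening: 0.004
finger_force: 0.0
```

>>> step_arm([
  [0, 0, -1, 0, 0, 0, 1],
  [0, 0, 0, 0, 0, 0, 1],
])

```text
clock: 16.5
tool_pos: [0.6038, 0.0382, -0.0017]
eef_rot: [0.306, 0.952, -0.0, -0.0]
contact_force: [0.2, -0.2, 0.0]
opening: 0.006
finger_force: 0.0
```

>>> step_arm([
  [0, 0, -1, 0, 0, 0, 1],
  [0, 0, 0, 0, 0, 0, 1],
])

```text
clock: 16.7
tool_pos: [0.6039, 0.0382, -0.002]
eef_rot: [0.306, 0.952, -0.0, 0.0]
contact_force: [-1.1, 0.1, 4.5]
opening: 0.005
finger_force: 2.4
```

>>> step_arm([
  [0, 0, -1, 0, 0, 0, 1],
  [0, 0, 0, 0, 0, 0, 1],
])

```text
clock: 16.9
tool_pos: [0.604, 0.0382, -0.0021]
eef_rot: [0.306, 0.952, -0.0, 0.0]
contact_force: [-2.3, 0.9, 11.8]
opening: 0.004
finger_force: 5.9
```

It is solid at -2.0 mm, with no rock (the first time it sank to -5.9). I'll hold briefly, then release and retreat.

>>> step_arm([
  [0, 0, -0.2, 0, 0, 0, 1],
  [0, 0, 0, 0, 0, 0, 1],
  [0, 0, 0, 0, 0, 0, 1],
])

```text
clock: 17.2
tool_pos: [0.604, 0.0382, -0.0022]
eef_rot: [0.306, 0.952, -0.0, 0.0]
contact_force: [-3.2, -1.1, 13.1]
opening: 0.003
finger_force: 6.5
```

>>> step_arm([
  [0, 0, 1, 0, 0, 0, 1],
  [0, 0, 2, 0, 0, 0, 1],
  [0, 0, 10, 0, 0, 0, 1],
  [0, 0, 40, 0, 0, 0, 1],
  [0, 0, 50, 0, 0, 0, 1],
  [-40, 20, 0, 0, 0, 0, 1],
  [-40, 20, 0, 0, 0, 0, 1],
  [-40, 20, 0, 0, 0, 0, 1],
  [-40, 20, 0, 0, 0, 0, 1],
  [-30, 40, 0, 0, 0, 0, 1],
  [-30, 40, 0, 0, 0, 0, 1],
  [0, 0, 0, 0, 0, 0, 1],
  [0, 0, 0, 0, 0, 0, 1],
])

```text
clock: 18.5
tool_pos: [0.3834, 0.1997, 0.0997]
eef_rot: [0.304, 0.953, 0.0, 0.0]
contact_force: [0.1, -1.0, 0.2]
opening: 0.004
finger_force: 0.0
```

Run:
```python
from h import *
snap('top','t4');p,_=snap('scene','s6')
for t in('t1','t3','t4'):
    C=cloud(t);lid=C[(C[...,2]>.09)&(C[...,2]<.11)&(C[...,0]>.58)&(C[...,1]<.08)&(C[...,1]>-.2)]
    A=np.c_[lid[:,:2]-[.7,-.06],np.ones(len(lid))];print(t,np.linalg.lstsq(A,lid[:,2],rcond=None)[0])
# image differences s5->s6 and t3->t4 in the wedge/centrifuge/bottle/jar area
for a,b,(v0,v1,u0,u1) in (('t3','t4',(60,275,140,420)),('s5','s6',(180,330,140,430))):
    g=[cv2.GaussianBlur(np.load(x+'.npz')['p'],(5,5),0).astype(int)[v0:v1,u0:u1] for x in(a,b)]
    m=abs(g[0]-g[1]).max(-1)>35;v,u=np.nonzero(m);print(a,b,m.sum(),(u.min()+u0,u.max()+u0,v.min()+v0,v.max()+v0) if m.any() else '')
```

```text
t1 [ 0.00155989 -0.00421146  0.10104364]
t3 [ 0.00138804 -0.00131414  0.1012294 ]
t4 [ 0.00127536 -0.00073083  0.10126503]
t3 t4 1 (np.int64(140), np.int64(140), np.int64(274), np.int64(274))
s5 s6 409 (np.int64(372), np.int64(429), np.int64(180), np.int64(201))
```

The press moved nothing: the wedge, centrifuge and other objects are where they were, and the only image change is the arm. The lid is level to about 0.001 rad.

```bash
python3 -c "
from plant import r
print(r.finish_job())"
```

```text
the job is handed in; nothing more can be done
None
```

The job is done and handed in at about 18.6 s: the first firm press (14.5 N) rocked the centrifuge about 4 mm, and with the wedge pushed under the red-knobbed foot a 13 N press no longer rocked it; it sits level and nothing else was disturbed, though the push peaked at about 13 N, above the 4 to 6 N you gave for snug.

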